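# Park the pot rack and fill the drawer box through the funnel

## Task

Slide the wooden rack of portion pots over the worktop, without lifting it, steering clear of the two food tins without touching them, until it stands wholly on the cork mat, and push the white box along its rail fully home under the funnel. Only then drop every pot through the funnel into the box, and at last draw the box all the way out again. Leave the garlic and the pepper mill where they stand.

Things in the scene. Friction and masses are not known exactly. Their poses are not given: they have to be found in the camera images.
- rack: square block of light wood, 130 x 130 mm and 36 mm tall, about 0.5 kg, standing loose on the worktop and too wide to grip; its sides are upright and flat. Four square pockets in its top, 40 mm wide and 10 mm deep, centred 34 mm either way from the middle along its x and y. Origin at the centre of its underside, x and y along its sides, z up.
- mat: square of cork, 180 x 180 mm, 1 mm thin, let into the worktop so that things slide over it without a step; origin at its centre, x and y along its sides.
- tin_near: food tin, a standing cylinder 76 mm in diameter and 58 mm tall, that cannot be moved and must not be touched by the rack, the hand or the arm; origin at the centre of its underside. It stands on the straight way from rack to mat, nearer the robot.
- tin_far: food tin, a standing cylinder 76 mm in diameter and 58 mm tall, that cannot be moved and must not be touched by the rack, the hand or the arm; origin at the centre of its underside. It stands about 255 mm beyond tin_near (further in +x); the rack fits between the two with about 24 mm to spare on each side.
- stand: fixed filling stand: base plate 320 x 168 mm, 6 mm thick, reaching 250 mm in front of the origin, with rails and two legs at y = +-77 mm that hold a square funnel (rim 219 mm above the worktop, 129 mm wide outside, 118 mm inside; throat 80 mm; spout ends 123 mm above the worktop). Origin on the worktop under the funnel; x points away from the robot along the rails, z up.
- funnel_mouth (a point): centre of the funnel's top rim, 219 mm above the worktop; axes as the stand's. What is let go above it falls through into the box if the box is home.
- catch_box (a joint): position of the white open box on its slide rail, m: 0 = fully home under the funnel (stop), 0.125 = drawn all the way out towards the robot (stop), the box moving along the stand's -x. Friction about 1.5 N; it stays where it is left.
- box_floor (a point): centre of the box's inner floor, 18 mm above the worktop. The box is 108 x 108 mm outside, 100 mm tall (rim 113 mm above the worktop), walls 4 mm; a ridge 17 mm tall crosses the middle of its floor along y; axes as the stand's.
- box_post (a point): top centre of the box's upright square wooden handle post, 18 x 18 mm, its top 90 mm and its foot 20 mm above the worktop, 150 mm in front of the box's centre (96 mm in front of its front wall); axes as the stand's. It can be pushed or pinched from above, also when the box is home.
- pot1: loose closed portion pot, 30 g: a square metal flange 37 x 37 mm, 3 mm thick, and on it a round white body 31 mm in diameter, 26 mm tall altogether. Origin at the centre of the flange's underside, z through the body. At the start it stands flange down in a pocket of the rack, its top 52 mm above the worktop. Two to four of the four pots are present.
- pot2: loose closed portion pot, 30 g: a square metal flange 37 x 37 mm, 3 mm thick, and on it a round white body 31 mm in diameter, 26 mm tall altogether. Origin at the centre of the flange's underside, z through the body. At the start it stands flange down in a pocket of the rack, its top 52 mm above the worktop. Two to four of the four pots are present.
- pot3: loose closed portion pot, 30 g: a square metal flange 37 x 37 mm, 3 mm thick, and on it a round white body 31 mm in diameter, 26 mm tall altogether. Origin at the centre of the flange's underside, z through the body. At the start it stands flange down in a pocket of the rack, its top 52 mm above the worktop. Two to four of the four pots are present.
- pot4: loose closed portion pot, 30 g: a square metal flange 37 x 37 mm, 3 mm thick, and on it a round white body 31 mm in diameter, 26 mm tall altogether. Origin at the centre of the flange's underside, z through the body. At the start it stands flange down in a pocket of the rack, its top 52 mm above the worktop. Two to four of the four pots are present.
- garlic: bulb of garlic, 60 mm across, 58 mm tall, a bystander, loose on the worktop; origin at the middle of its underside.
- mill: wooden pepper mill, 58 mm across, 170 mm tall, a bystander, loose on the worktop; origin at the middle of its underside.
Things that resemble listed ones, but are neither listed nor needed, are in the scene too. What is shaped like the pot3 but turquoise is not meant. Leave any turquoise look-alike of the pot2 alone.

How it is judged (in metres and radians):
On the way, in this order (a step that is already met when the one before it is completed fails the run):
1. the rack stands wholly on the mat and the box is fully home under the funnel, still empty (x of rack in the frame of mat between -0.027 and 0.027 m and y of rack in the frame of mat between -0.027 and 0.027 m and linear speed of rack below 0.02 m/s and value of joint catch_box below 0.008 m and (horizontal distance between pot1 and box_floor above 0.085 m or height (world z) of pot1 above 0.13 m) and (horizontal distance between pot2 and box_floor above 0.085 m or height (world z) of pot2 above 0.13 m) and (horizontal distance between pot3 and box_floor above 0.085 m or height (world z) of pot3 above 0.13 m) and (horizontal distance between pot4 and box_floor above 0.085 m or height (world z) of pot4 above 0.13 m)), for 0.3 s.
2. every pot lies in the box while it is under the funnel (value of joint catch_box below 0.02 m and x of pot1 in the frame of box_floor between -0.056 and 0.056 m and y of pot1 in the frame of box_floor between -0.056 and 0.056 m and height (world z) of each of pot1, pot2, pot3, pot4 below 0.11 m and x of pot2 in the frame of box_floor between -0.056 and 0.056 m and y of pot2 in the frame of box_floor between -0.056 and 0.056 m and x of pot3 in the frame of box_floor between -0.056 and 0.056 m and y of pot3 in the frame of box_floor between -0.056 and 0.056 m and x of pot4 in the frame of box_floor between -0.056 and 0.056 m and y of pot4 in the frame of box_floor between -0.056 and 0.056 m), for 0.3 s.
At the end, for the whole second after the job is handed in: the rack stands on the mat (centre within 27 mm of the mat's centre along each side, at rest), the box is drawn out beyond 0.112 m, and every pot lies at rest in it (x of rack in the frame of mat between -0.027 and 0.027 m and y of rack in the frame of mat between -0.027 and 0.027 m and linear speed of rack below 0.02 m/s and value of joint catch_box above 0.112 m and x of pot1 in the frame of box_floor between -0.056 and 0.056 m and y of pot1 in the frame of box_floor between -0.056 and 0.056 m and height (world z) of each of pot1, pot2, pot3, pot4 below 0.11 m and linear speed of each of pot1, pot2, pot3, pot4 below 0.03 m/s and x of pot2 in the frame of box_floor between -0.056 and 0.056 m and y of pot2 in the frame of box_floor between -0.056 and 0.056 m and x of pot3 in the frame of box_floor between -0.056 and 0.056 m and y of pot3 in the frame of box_floor between -0.056 and 0.056 m and x of pot4 in the frame of box_floor between -0.056 and 0.056 m and y of pot4 in the frame of box_floor between -0.056 and 0.056 m); the robot touches nothing.
It fails at once if the rack, the hand or the arm touches a food tin (contact force between any of rack, the fingers, the arm and tin_near above 0.5 N or contact force between any of rack, the fingers, the arm and tin_far above 0.5 N).
It fails at once if the rack is lifted more than 15 mm or tipped (height (world z) of rack above 0.015 m or angle between rack's own z axis and vertical above 0.15 rad).
It fails at once if the box is away from the funnel while some pots are in it and others are not (value of joint catch_box above 0.06 m and ((x of pot1 in the frame of box_floor between -0.056 and 0.056 m and y of pot1 in the frame of box_floor between -0.056 and 0.056 m and height (world z) of pot1 below 0.11 m) or (x of pot2 in the frame of box_floor between -0.056 and 0.056 m and y of pot2 in the frame of box_floor between -0.056 and 0.056 m and height (world z) of pot2 below 0.11 m) or (x of pot3 in the frame of box_floor between -0.056 and 0.056 m and y of pot3 in the frame of box_floor between -0.056 and 0.056 m and height (world z) of pot3 below 0.11 m) or (x of pot4 in the frame of box_floor between -0.056 and 0.056 m and y of pot4 in the frame of box_floor between -0.056 and 0.056 m and height (world z) of pot4 below 0.11 m)) and ((horizontal distance between pot1 and box_floor above 0.085 m or height (world z) of pot1 above 0.13 m) or (horizontal distance between pot2 and box_floor above 0.085 m or height (world z) of pot2 above 0.13 m) or (horizontal distance between pot3 and box_floor above 0.085 m or height (world z) of pot3 above 0.13 m) or (horizontal distance between pot4 and box_floor above 0.085 m or height (world z) of pot4 above 0.13 m))).
It fails at once if the garlic or the pepper mill is moved more than 30 mm (distance of any of garlic, mill from where it was at the start of the episode above 0.03 m).
Of pot1, pot2, pot3, pot4 only 2 to 4 are there at a start; the rules pass over those that are not, and their reading is None.
At some moment in a run one of pot1, pot2, pot3, pot4 may be knocked a few centimetres aside while the robot is not near it.
Once in a run the grip may slacken for a moment while it holds something.
It also fails if it takes over 210 s, if anything falls off the work surface, if the arm or the gripper's body presses on something with over 40 N, if the wrist force passes 120 N, or if a joint passes its speed limit or range.

## Robot

A 6-joint arm with a two-finger parallel gripper is mounted at the origin on the work surface; the furniture and walls round the work are solid. World frame = base frame: x ahead of the robot, y to its left, z up, the work surface at z = 0. Lengths are in mm, angles in rad, forces in N, time in s.
With the tool pointing down it reaches from about 275 to 750 mm from the base axis. Payload 10.2 kg.
Tool frame: the origin (TCP) lies midway between the tips of the shut fingers; the grasp point (between the pads) lies 19 mm behind it; z points along the fingers, y is the line along which they close (so a half turn about z gives the same grasp; the last joint's range is limited). The gripper opens to 85 mm and grips with 20 to 120 N. Pads are 22 mm wide; open, the fingers measure 114 mm over their backs; the gripper's body (76 mm by 85 mm) begins 54 mm behind the grasp point. The pads swing forward as they close: fully open they stand 13 mm farther back than shut.
Start: joints at [0.983, 0.313, 1.498, -0, 1.331, -0.223], TCP at [187.313, 490.454, 231.294] pointing down, gripper open.
Joint ranges: [-2.94, 2.94], [-0.97, 2.17], [0.19, 2.56], [-1.23, 4.37], [0.02, 3.11], [-2.88, 2.88]. Speed limits (rad/s): [2.39, 2.39, 3.01, 3.14, 3.14, 3.14].

## Interface

Orientations are given as a unit quaternion [w, x, y, z].
In Python, from rig import sense, capture, finish_job, find_in, place_of gives the robot as it stands. The module is installed in compiled form; this text tells all that it offers.
- The arm moves only by the shell command python3 -m jog 'ROWS' [FORCE]. ROWS is JSON, a list of rows, each an object of numbers: "tx", "ty", "tz": the shift along the tool's x, y, z in mm; "ax", "ay", "az": the turn, a rotation vector about the tool's x, y, z in rad; "jaw": the closure, from -1 (fully open) to 1 (shut), so that 0 is half open. In form: [{"tx": .., "ty": .., "tz": .., "ax": .., "ay": .., "az": .., "jaw": ..}, ...]. A call has 1 to 5 rows; each row shifts and turns the commanded pose from where the row before left it, along the tool's axes as they then stand; what a row does not reach is not made up. A row lasts 1/8 s, in which the tool goes at most 62.5 mm and 10.7 degrees, less where a joint would pass 70% of its speed; a pose out of reach is approached as far as the arm can. A call with a gripper value outside its range is refused whole. The fingers move at their own pace and stop on an object; FORCE is the grip in N (left out, the last holds). Time passes only in rows, so rows that do not move let the fingers close. It gives the time, the measured TCP pose, the force, the opening and the grip force at its end, in the units of the state.
- sense(): the state, without advancing time (a new reading comes with each control period).
- capture(name): name is "side" or "top" or "wrist"; returns a dict with "color" (420x560x3 uint8, red, green, blue), "depth" (420x560 float32, mm along the optical axis (not along the pixel's ray), 0 where there is no reading), "fx", "fy", "cx", "cy" (pixels), "k1" (the pictures are not rectified: a ray, as slopes to the right and down, at radius r is drawn at 1 + k1 r^2 times it, then the intrinsics apply), "camera_from_world" (4x4, takes a point from world to camera coordinates); the wrist camera has in their place "mount" (4x4, takes a point from camera to tool coordinates, whose origin is the TCP and whose axes are the flange's). Camera axes: x right, y up, looking along -z (the intrinsics and any distortion apply to the point x, -y, -z); pixel columns grow to the right and rows downward; lengths in mm; the calibration is good to about 2 mm. A picture is of the moment at which its call begins: read the wrist's pose just before it.
- finish_job(): hands the job in; it is judged then, once.
Trained networks look in the newest picture that a camera, given by its name, has taken for a name from the list of things; names that differ only in an ending like _2 or _b are one class to them, and where a whole thing is asked for, a point or a joint stands for the part that bears it (a point fixed in the world has none). Each returns a list of dicts, best first, with "conf" (0 to 1); they miss things now and then, are a little off and sometimes report something else, mostly with a low value. They report only what shows in the picture. A call takes as long as a camera call. They do not tell look-alikes from the thing itself.
- find_in(query, camera): "centre" ([column, row] in pixels, amid what is visible of it).
- place_of(query, camera): "centre" ([column, row] in pixels: a listed point, or the origin of a listed thing).
The state is a dict: "time_s": time; "joints": joint angles; "dq": joint speeds; "tau": joint torques, N m; "eef_pos": TCP position; "ee_rot": TCP orientation; "force": force on the tool from outside, world axes, zero at the start; "wrist_torque": the same for the moment, N m; "grip_width": opening from 0.0 (shut) to 1.0 (fully open); "grip_force": force on a finger pad.
Only numpy, scipy, OpenCV 4.12 (cv2) and the standard library are available. Lean on these libraries where they do the work, as an engineer would, in place of code of your own. Each camera call takes 0.05 s, during which the arm holds its last target. There are 200 camera calls.

## Working session

There is one attempt and no reset: what is moved stays moved. The work goes in short steps, Python scripts to look and compute and a shell command to move; the robot and the scene stay as the last step left them, time stands still between calls to the robot, and variables do not carry over. Pictures are saved under pics/ and viewed, at most 14 in all, crops included, and the job is handed in when it is done.

```bash
mkdir -p pics
cat > h.py <<'E'
import numpy as np, cv2
from rig import *
from scipy.spatial.transform import Rotation as R
def cam(name):
    s=sense(); c=capture(name)
    if name=="wrist":
        q=s["ee_rot"]; T=np.eye(4); T[:3,:3]=R.from_quat([q[1],q[2],q[3],q[0]]).as_matrix(); T[:3,3]=s["eef_pos"]
        c["W"]=T@np.array(c["mount"])
    else: c["W"]=np.linalg.inv(np.array(c["camera_from_world"]))
    return c
def ray(c,px):
    K=np.array([[c["fx"],0,c["cx"]],[0,c["fy"],c["cy"]],[0,0,1.]])
    u=cv2.undistortPoints(np.array([[px]],float),K,np.array([c["k1"],0,0,0.]))[0,0]
    # k1 model same as OpenCV
    return np.array([u[0],-u[1],-1.])
def onz(c,px,z):
    d=c["W"][:3,:3]@ray(c,px); o=c["W"][:3,3]
    return o+d*(z-o[2])/d[2]
def dep(c,px):
    x,y=int(round(px[0])),int(round(px[1])); p=c["depth"][max(0,y-2):y+3,max(0,x-2):x+3]; p=p[p>0]
    return c["W"][:3,:3]@(ray(c,px)*np.median(p))+c["W"][:3,3] if p.size else None
def cloud(c):
    h,w=c["depth"].shape; K=np.array([[c["fx"],0,c["cx"]],[0,c["fy"],c["cy"]],[0,0,1.]])
    g=np.stack(np.meshgrid(np.arange(w),np.arange(h)),-1).reshape(-1,1,2).astype(float)
    u=cv2.undistortPoints(g,K,np.array([c["k1"],0,0,0.]))[:,0]
    P=np.c_[u[:,0],-u[:,1],-np.ones(len(u))]*c["depth"].reshape(-1,1)
    P=P@c["W"][:3,:3].T+c["W"][:3,3]; P[c["depth"].ravel()==0]=np.nan
    return P.reshape(h,w,3)
def save(c,n): cv2.imwrite("pics/"+n,c["color"][:,:,::-1])
E
cat > a.py <<'E'
from h import *
np.set_printoptions(precision=1,suppress=True)
print(sense())
for n in ["top","side"]:
    c=cam(n); save(c,n+"0.png"); print(n,c["W"][:3,3])
    for q,z in [("rack",0),("mat",0),("tin_near",0),("stand",0),("funnel_mouth",219),("box_floor",18),("box_post",90),("pot1",26),("garlic",0),("mill",0)]:
        for r in place_of(q,n)[:6]:
            if r["conf"]>.25: print(q,round(r["conf"],2),np.array(r["centre"]),onz(c,r["centre"],z)[:2],dep(c,r["centre"]))
E
python3 a.py
```

```text
{'time_s': 0.0, 'joints': array([ 1. ,  0.3,  1.5,  0. ,  1.3, -0.2]), 'dq': array([-0.,  0., -0., -0.,  0., -0.]), 'tau': array([ -0. , -41.2, -26. ,  -0. ,   0. ,   0. ]), 'eef_pos': array([187.2, 490.2, 230.7]), 'ee_rot': array([-0. ,  0.2,  1. , -0. ]), 'force': array([-0.6,  1.4, -0.4]), 'wrist_torque': array([-0.,  0.,  0.]), 'grip_force': 0.0, 'grip_width': 0.9983355410401437}
top [ 419.5   71.1 1288.5]
mat 0.94 [330.7 219.4] [546.7 -46.1] [546.7 -46.1   0. ]
tin_near 0.61 [259.5 253.6] [454.6 143.9] [453.1 140.8  55.1]
stand 0.83 [397.8 183. ] [ 646.4 -229.3] [ 645.1 -227.6    7.4]
funnel_mouth 0.85 [419.  166.2] [ 646.8 -227.9] [ 692.1 -287.5    5.8]
box_floor 0.57 [402.8 213.8] [ 560.4 -236.6] [ 559.4 -234.3   27.4]
box_post 0.91 [405.  276.1] [ 397.3 -221.7] [ 397.3 -221.8   89.5]
pot1 0.75 [190.2 271.9] [404.9 323.7] [405.2 318.5  52.3]
pot1 0.75 [159.1 242.6] [481.1 408.5] [481.  408.2  27. ]
pot1 0.64 [193.8 241. ] [485.9 315.9] [484.5 310.6  53.1]
pot1 0.55 [243.2 305.6] [319.  183.7] [319.  183.7  26. ]
pot1 0.46 [221.1 242. ] [483.7 243.6] [482.4 240.   52.4]
garlic 
[... 400 characters left out ...]
.8 -251.3] [ 623.1 -238.4   10.1]
funnel_mouth 0.56 [236.1 131.9] [ 638.5 -234.7] [ 641.4 -280.1  191. ]
box_post 0.94 [311.8 168.9] [ 408.1 -226.6] [ 392.8 -346.7    2.6]
box_post 0.65 [199.8 231.2] [728.8  51.8] [739.2  -5.7  35.5]
pot1 0.8 [303.5 366.8] [474.3 419.7] [474.2 418.8  24.5]
pot1 0.73 [322.7 326.9] [422.  315.3] [424.  324.6  39.2]
pot1 0.67 [358.8 293.6] [321.1 217.1] [316.2 201.7   6.9]
pot1 0.55 [295.9 305. ] [481.7 249.7] [483.  262.   41.9]
pot1 0.48 [297.3 327.4] [482.  315.5] [483.6 328.9  45.1]
garlic 0.59 [268.2 229.8] [545.8 -47.3] [545.8 -44.6   2.6]
garlic 0.54 [200.7 233.2] [742.6 -34.7] [736.7  -2.   31.3]
mill 0.83 [201.3 332.6] [709.9 308.7] [704.7 331.8  33.5]
```

View pics/top0.png

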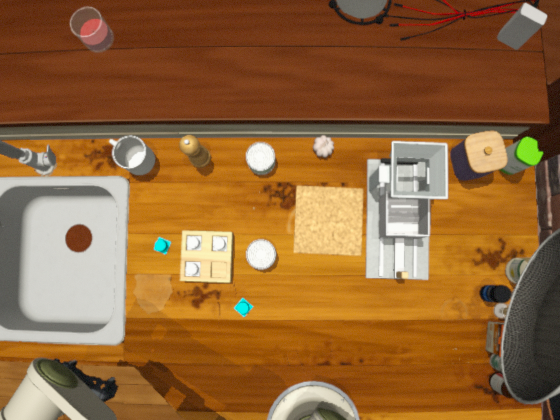

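View pics/side0.png

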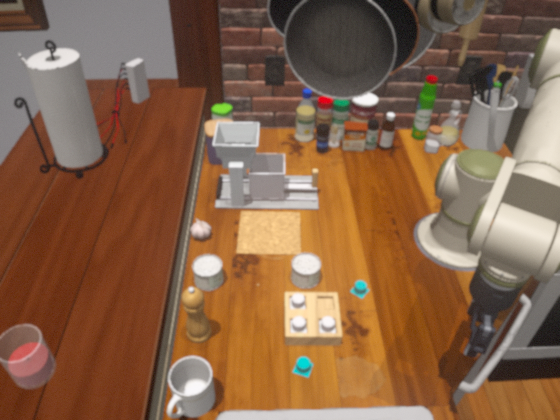

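```bash
cat > b.py <<'E'
from h import *
np.set_printoptions(precision=1,suppress=True)
c=cam("top"); P=cloud(c); Q=P.reshape(-1,3); C=c["color"].reshape(-1,3).astype(int)
def sel(lo,hi,x,y): return (Q[:,2]>lo)&(Q[:,2]<hi)&(Q[:,0]>x[0])&(Q[:,0]<x[1])&(Q[:,1]>y[0])&(Q[:,1]<y[1])
def rep(n,m):
    r=cv2.minAreaRect(Q[m][:,:2].astype(np.float32)); print(n,m.sum(),np.array(r[0]),np.array(r[1]),r[2],np.median(Q[m][:,2]))
rep("rack top",sel(24,60,(350,540),(210,370)))
rep("tin_near",sel(48,64,(400,510),(90,200)))
rep("tin_far",sel(48,64,(640,790),(80,200)))
rep("rim",sel(205,230,(540,760),(-330,-130)))
rep("post",sel(80,100,(350,450),(-270,-180)))
rep("boxrim",sel(103,120,(440,640),(-310,-150)))
rep("garlic",sel(15,80,(680,790),(-90,40)))
rep("mill",sel(20,200,(640,790),(240,370)))
brown=(C[:,0]-C[:,2]>50)
rep("mat",sel(-5,6,(430,660),(-160,70))&brown)
E
python3 b.py
```

```text
rack top 2430 [447.2 282.8] [131.9 130.6] 88.58724212646484 35.52859430281785
tin_near 684 [452.8 138.9] [72.4 73.7] 45.15681076049805 54.75669007841907
tin_far 696 [723.9 140.4] [115.7 108.6] 89.55830383300781 55.082414861828624
rim 852 [ 639.5 -227. ] [130.  131.6] 89.11970520019531 216.51900521363825
post 55 [ 400.7 -221. ] [19.2 17.3] 84.41357421875 88.22514216048148
boxrim 276 [ 558.5 -213.7] [128.8 121.7] 88.12223815917969 111.55253300273625
garlic 717 [745.5 -24.6] [129.3  67.3] 89.59561920166016 38.671582185477746
mill 1408 [739.6 302.9] [100.5 129.9] 3.5925397872924805 103.60770653023803
mat 6479 [545.2 -37.4] [229.9 211.5] 0.13378503918647766 0.26309816866319125
```

The top picture shows the rack at about (206,257) with three white pots at (193,242), (220,242) and (193,269). The pocket at about (220,269) is empty. The turquoise look-alikes lie off the rack at (162,245) and (243,307), so they aren't meant. The tins are at (260,254) and (260,157), the mat at (328,220), and the box is partly drawn out with its post at (403,275). The side view agrees with all of this.

```bash
cat > to.py <<'E'
import sys
from h import *
def st():
    s=sense(); q=s["ee_rot"]; M=R.from_quat([q[1],q[2],q[3],q[0]]).as_matrix()
    print("t",round(s["time_s"],1),"pos",np.round(s["eef_pos"],1),"yaw",round(np.arctan2(M[1,0],M[0,0]),3),"j",np.round(s["joints"],2),"F",np.round(s["force"],1),"w",round(s["grip_width"],3),"g",round(s["grip_force"],1))
    return s,M
if __name__=="__main__":
    s,M=st()
    if len(sys.argv)>3:
        d=np.array(list(map(float,sys.argv[1:4])))-s["eef_pos"]; print("tool shift",np.round(M.T@d,1))
E
python3 - <<'E'
from h import *
c=cam("top"); im=c["color"]
for px in [(297,186),(362,186),(361,255),(294,254)]: print(onz(c,px,0))
import cv2
cv2.imwrite("pics/crop1.png",cv2.resize(im[170:330,140:380,::-1],None,fx=3,fy=3,interpolation=cv2.INTER_CUBIC))
E
python3 -m jog '[{"az":-0.13},{"az":-0.13},{"az":-0.12}]'; python3 to.py 360 283 120
```

```text
[637.08450464  44.23115021   0.        ]
[ 637.70580316 -131.54763658    0.        ]
[ 451.71930199 -126.41402412    0.        ]
[453.93886859  52.05278144   0.        ]
t 1.2 pos [187.3 490.4 231.3] yaw 2.777 j [ 0.98  0.31  1.5   0.    1.33 -0.22] F [-0.8  0.1 -0.5] w 1.0 g 0.0
tool shift [-235.3 -132.2  111.3]schema error: expected keys tx, ty, tz, ax, ay, az, jaw
```

View pics/crop1.png

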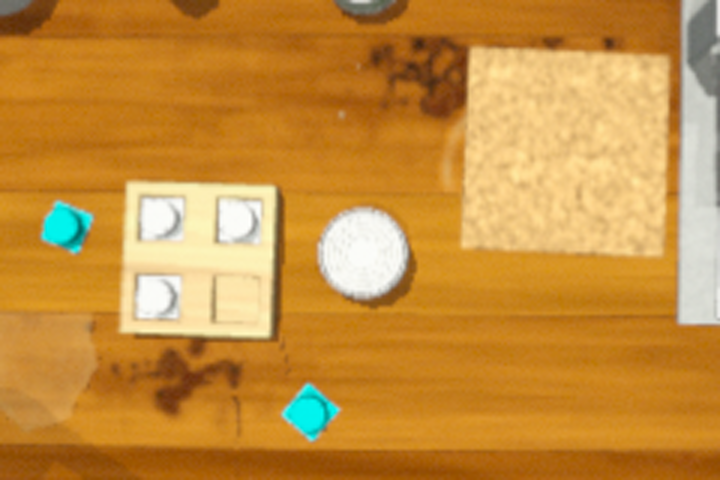

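The enlarged crop confirms it: white pots in three pockets at crop (160,219), (238,220) and (157,297), both turquoise ones off the rack, and the mat centre near (545,-40) mm. Next I go behind the rack.

```bash
python3 -m jog '[{"tx":0,"ty":0,"tz":0,"ax":0,"ay":0,"az":-0.122,"jaw":-1},{"tx":0,"ty":0,"tz":0,"ax":0,"ay":0,"az":-0.121,"jaw":-1},{"tx":0,"ty":0,"tz":0,"ax":0,"ay":0,"az":-0.121,"jaw":-1}]'; python3 -m jog '[{"tx":-30,"ty":-40,"tz":15,"ax":0,"ay":0,"az":0,"jaw":-1},{"tx":-30,"ty":-40,"tz":15,"ax":0,"ay":0,"az":0,"jaw":-1},{"tx":-35,"ty":-42,"tz":15,"ax":0,"ay":0,"az":0,"jaw":-1},{"tx":-35,"ty":-42,"tz":15,"ax":0,"ay":0,"az":0,"jaw":-1},{"tx":-35,"ty":-43,"tz":15,"ax":0,"ay":0,"az":0,"jaw":-1}]'; python3 to.py 360 283 4
```

```text
time_s: 1.58
eef_pos: [187.3, 490.5, 231.3]
ee_rot: [0.0, -0.002, 1.0, 0.0]
force: [0.4, 0.0, 0.2]
grip_width: 1.001
grip_force: 0.0
time_s: 2.2
eef_pos: [353.1, 281.9, 156.1]
ee_rot: [0.0, 0.0, 1.0, 0.0]
force: [0.1, 0.5, -0.4]
grip_width: 0.999
grip_force: 0.0
t 2.2 pos [353.1 281.9 156.1] yaw 3.141 j [ 0.41  0.23  1.81  0.    1.09 -1.16] F [ 0.1  0.5 -0.4] w 0.999 g 0.0
tool shift [ -6.8   1.  152.1]
```

```bash
python3 -m jog '[{"tx":0,"ty":0,"tz":38,"ax":0,"ay":0,"az":0,"jaw":-1},{"tx":0,"ty":1,"tz":38,"ax":0,"ay":0,"az":0,"jaw":-1},{"tx":0,"ty":0,"tz":38,"ax":0,"ay":0,"az":0,"jaw":-1},{"tx":0,"ty":0,"tz":28,"ax":0,"ay":0,"az":0,"jaw":-1},{"tx":0,"ty":0,"tz":10,"ax":0,"ay":0,"az":0,"jaw":-1}]'; for i in 1 ; do python3 -m jog '[{"tx":-8,"ty":0,"tz":0,"ax":0,"ay":0,"az":0,"jaw":-1},{"tx":-8,"ty":0,"tz":0,"ax":0,"ay":0,"az":0,"jaw":-1},{"tx":-8,"ty":0,"tz":0,"ax":0,"ay":0,"az":0,"jaw":-1},{"tx":-8,"ty":0,"tz":0,"ax":0,"ay":0,"az":0,"jaw":-1},{"tx":-8,"ty":0,"tz":0,"ax":0,"ay":0,"az":0,"jaw":-1}]'; done
cat > rk.py <<'E'
import sys
from h import *; import to
to.st()
c=cam("top"); Q=cloud(c).reshape(-1,3); C=c["color"].reshape(-1,3).astype(int)
x0,y0=float(sys.argv[1]),float(sys.argv[2])
hsv=cv2.cvtColor(c["color"],cv2.COLOR_RGB2HSV).reshape(-1,3)
m=(Q[:,2]>29)&(Q[:,2]<41)&(abs(Q[:,0]-x0)<95)&(abs(Q[:,1]-y0)<95)&(C[:,0]>150)&(C[:,0]-C[:,2]>35)
r=cv2.minAreaRect(Q[m][:,:2].astype(np.float32)); print("rack",m.sum(),np.round(r,1) if 0 else r)
for r in place_of("pot1","top")[:7]: print(np.round(r["centre"],1),round(r["conf"],2),np.round(onz(c,r["centre"],26)[:2],1))
if len(sys.argv)>3: save(c,sys.argv[3])
E
python3 rk.py 460 283
```

```text
time_s: 2.82
eef_pos: [351.7, 284.1, 3.2]
ee_rot: [-0.001, 0.0, 1.0, -0.0]
force: [-0.2, 0.1, 0.6]
grip_width: 1.002
grip_force: 0.0
time_s: 3.45
eef_pos: [392.2, 284.3, 4.7]
ee_rot: [-0.0, 0.0, 1.0, -0.0]
force: [-5.2, -0.8, 4.6]
grip_width: 0.999
grip_force: 2.7
t 3.5 pos [392.2 284.3   4.7] yaw 3.141 j [ 0.38  0.54  1.84  0.    0.75 -1.19] F [-5.2 -0.8  4.6] w 0.999 g 2.7
rack 1215 ((469.1872253417969, 283.52227783203125), (127.73744201660156, 130.78549194335938), 0.24216532707214355)
[161.8 243.5] 0.64 [478.8 401.2]
[242.2 303.1] 0.52 [325.4 186.3]
[217.8 235. ] 0.49 [502.  252.6]
[192.2 264.5] 0.44 [424.3 318.8]
```

```bash
python3 -m jog '[{"tx":-11,"ty":0,"tz":0,"ax":0,"ay":0,"az":0,"jaw":-1},{"tx":-11,"ty":0,"tz":0,"ax":0,"ay":0,"az":0,"jaw":-1},{"tx":-11,"ty":0,"tz":0,"ax":0,"ay":0,"az":0,"jaw":-1},{"tx":-11,"ty":0,"tz":0,"ax":0,"ay":0,"az":0,"jaw":-1},{"tx":-11,"ty":0,"tz":0,"ax":0,"ay":0,"az":0,"jaw":-1}]'; python3 -m jog '[{"tx":-11,"ty":0,"tz":0,"ax":0,"ay":0,"az":0,"jaw":-1},{"tx":-11,"ty":0,"tz":0,"ax":0,"ay":0,"az":0,"jaw":-1},{"tx":-11,"ty":0,"tz":0,"ax":0,"ay":0,"az":0,"jaw":-1},{"tx":-11,"ty":0,"tz":0,"ax":0,"ay":0,"az":0,"jaw":-1},{"tx":-8,"ty":0,"tz":0,"ax":0,"ay":0,"az":0,"jaw":-1}]'; python3 rk.py 575 283 top2.png
python3 - <<'E'
from h import *
c=cam("top"); Q=cloud(c).reshape(-1,3)
for n,x in (("near",453),("far",708)):
    m=(Q[:,2]>50)&(Q[:,2]<62)&(np.hypot(Q[:,0]-x,Q[:,1]-140)<55); print(n,cv2.minEnclosingCircle(Q[m][:,:2].astype(np.float32)))
E
```

```text
time_s: 4.18
eef_pos: [447.8, 284.2, 4.3]
ee_rot: [-0.0, 0.0, 1.0, -0.0]
force: [-5.9, 0.3, 3.5]
grip_width: 1.002
grip_force: 2.5
time_s: 4.8
eef_pos: [499.8, 284.2, 4.3]
ee_rot: [-0.0, 0.0, 1.0, 0.0]
force: [-5.4, -0.5, 4.9]
grip_width: 1.002
grip_force: 2.7
t 4.8 pos [499.8 284.2   4.3] yaw 3.141 j [ 0.31  0.69  1.56  0.    0.89 -1.26] F [-5.4 -0.5  4.9] w 1.002 g 2.7
rack 857 ((577.1109008789062, 283.47418212890625), (125.14154052734375, 131.48898315429688), 0.041269075125455856)
[194.9 191.9] 0.67 [616.5 316. ]
[219.7 194. ] 0.51 [610.9 249.5]
[242.7 309.3] 0.5 [309.5 184.9]
near ((453.3357238769531, 138.47056579589844), 37.51119613647461)
far ((706.8200073242188, 141.95999145507812), 37.137962341308594)
```

View pics/top2.png

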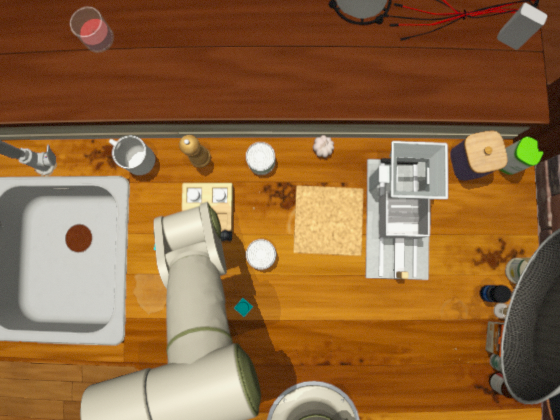

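```bash
python3 -m jog '[{"tx":-3,"ty":0,"tz":0,"ax":0,"ay":0,"az":0,"jaw":-1},{"tx":10,"ty":0,"tz":0,"ax":0,"ay":0,"az":0,"jaw":-1},{"tx":15,"ty":0,"tz":-10,"ax":0,"ay":0,"az":0,"jaw":-1},{"tx":0,"ty":0,"tz":-50,"ax":0,"ay":0,"az":0,"jaw":-1},{"tx":0,"ty":0,"tz":-50,"ax":0,"ay":0,"az":0,"jaw":-1}]'
python3 -m jog '[{"tx":0,"ty":0,"tz":-40,"ax":0,"ay":0,"az":0.174,"jaw":-1},{"tx":0,"ty":0,"tz":0,"ax":0,"ay":0,"az":0.175,"jaw":-1},{"tx":0,"ty":0,"tz":0,"ax":0,"ay":0,"az":0.175,"jaw":-1},{"tx":0,"ty":0,"tz":0,"ax":0,"ay":0,"az":0.175,"jaw":-1},{"tx":0,"ty":0,"tz":0,"ax":0,"ay":0,"az":0.174,"jaw":-1}]' >/dev/null
python3 -m jog '[{"tx":0,"ty":0,"tz":0,"ax":0,"ay":0,"az":0.174,"jaw":-1},{"tx":0,"ty":0,"tz":0,"ax":0,"ay":0,"az":0.175,"jaw":-1},{"tx":0,"ty":0,"tz":0,"ax":0,"ay":0,"az":0.175,"jaw":-1},{"tx":0,"ty":0,"tz":0,"ax":0,"ay":0,"az":0.174,"jaw":-1}]' >/dev/null
python3 -m jog '[{"tx":25,"ty":25,"tz":0,"ax":0,"ay":0,"az":0,"jaw":-1},{"tx":30,"ty":35,"tz":0,"ax":0,"ay":0,"az":0,"jaw":-1},{"tx":32,"ty":40,"tz":0,"ax":0,"ay":0,"az":0,"jaw":-1}]' >/dev/null
python3 to.py 580 370 4; python3 rk.py 579 283
```

```text
time_s: 5.58
eef_pos: [476.4, 284.2, 115.5]
ee_rot: [-0.0, 0.0, 1.0, -0.0]
force: [0.5, -0.1, -0.1]
grip_width: 1.003
grip_force: 0.0
t 7.1 pos [577.8 372.1 154.7] yaw 1.57 j [ 0.4   0.74  1.03 -0.    1.37  0.4 ] F [-0.3 -0.2  0.7] w 1.002 g 0.0
tool shift [ -2.1   2.1 150.7]
t 7.1 pos [577.8 372.1 154.7] yaw 1.57 j [ 0.4   0.74  1.03 -0.    1.37  0.4 ] F [-0.3 -0.2  0.7] w 1.002 g 0.0
rack 1144 ((578.1010131835938, 283.7193603515625), (128.33438110351562, 131.81219482421875), 0.39129671454429626)
[222.7 195.7] 0.73 [606.4 241.5]
[193.6 194.6] 0.7 [609.2 319.3]
[195.8 220.9] 0.48 [539.  311.7]
[246.  306.8] 0.48 [316.  176.4]
```

```bash
python3 -m jog '[{"tx":0,"ty":1,"tz":40,"ax":0,"ay":0,"az":0,"jaw":-1},{"tx":0,"ty":0,"tz":40,"ax":0,"ay":0,"az":0,"jaw":-1},{"tx":0,"ty":0,"tz":40,"ax":0,"ay":0,"az":0,"jaw":-1},{"tx":0,"ty":0,"tz":31,"ax":0,"ay":0,"az":0,"jaw":-1},{"tx":-5,"ty":0,"tz":0,"ax":0,"ay":0,"az":0,"jaw":-1}]'
python3 -m jog '[{"tx":-10,"ty":0,"tz":0,"ax":0,"ay":0,"az":0,"jaw":-1},{"tx":-11,"ty":0,"tz":0,"ax":0,"ay":0,"az":0,"jaw":-1},{"tx":-11,"ty":0,"tz":0,"ax":0,"ay":0,"az":0,"jaw":-1},{"tx":-11,"ty":0,"tz":0,"ax":0,"ay":0,"az":0,"jaw":-1},{"tx":-11,"ty":0,"tz":0,"ax":0,"ay":0,"az":0,"jaw":-1}]'
python3 rk.py 579 235
```

```text
time_s: 7.8
eef_pos: [576.2, 365.4, 1.2]
ee_rot: [-0.001, 0.707, 0.707, -0.002]
force: [0.1, 0.1, 0.6]
grip_width: 1.001
grip_force: 0.0
time_s: 8.43
eef_pos: [579.0, 312.0, 5.0]
ee_rot: [0.0, 0.708, 0.707, 0.002]
force: [1.7, 5.1, 4.1]
grip_width: 0.999
grip_force: 2.7
t 8.4 pos [579. 312.   5.] yaw 1.57 j [0.32 0.83 1.27 0.   1.03 0.32] F [1.7 5.1 4.1] w 0.999 g 2.7
rack 873 ((578.182373046875, 227.22276306152344), (128.4535675048828, 108.94436645507812), 0.6157363057136536)
[259.7 253. ] 0.72 [455.5 141.9]
[245.2 307.6] 0.68 [313.9 178.4]
[210.7 220.1] 0.57 [541.3 272.1]
[212.1 193.2] 0.5 [613.  269.9]
[238.5 193.5] 0.45 [612.3 199.5]
```

```bash
for k in 1; do python3 -m jog '[{"tx":-12,"ty":0,"tz":0,"ax":0,"ay":0,"az":0,"jaw":-1},{"tx":-12,"ty":0,"tz":0,"ax":0,"ay":0,"az":0,"jaw":-1},{"tx":-12,"ty":0,"tz":0,"ax":0,"ay":0,"az":0,"jaw":-1},{"tx":-12,"ty":0,"tz":0,"ax":0,"ay":0,"az":0,"jaw":-1},{"tx":-12,"ty":0,"tz":0,"ax":0,"ay":0,"az":0,"jaw":-1}]'; done
python3 rk.py 579 170
```

```text
time_s: 9.15
eef_pos: [578.5, 252.3, 4.2]
ee_rot: [0.0, 0.707, 0.707, 0.001]
force: [0.3, 4.5, 3.6]
grip_width: 0.998
grip_force: 2.6
t 9.2 pos [578.5 252.3   4.2] yaw 1.57 j [0.23 0.78 1.37 0.   0.98 0.23] F [0.3 4.5 3.6] w 0.998 g 2.6
rack 859 ((578.3460693359375, 161.61624145507812), (127.7686767578125, 97.70665740966797), 0.48030322790145874)
[232.8 193.3] 0.62 [612.8 214.7]
[232.6 221.8] 0.58 [537.  214.1]
[259.4 191.8] 0.55 [616.9 144.2]
[162.4 242. ] 0.52 [482.7 399.7]
[246.7 309.8] 0.47 [308.3 174.5]
```

```bash
python3 -m jog '[{"tx":-12,"ty":0,"tz":0,"ax":0,"ay":0,"az":0,"jaw":-1},{"tx":-12,"ty":0,"tz":0,"ax":0,"ay":0,"az":0,"jaw":-1},{"tx":-12,"ty":0,"tz":0,"ax":0,"ay":0,"az":0,"jaw":-1},{"tx":-12,"ty":0,"tz":0,"ax":0,"ay":0,"az":0,"jaw":-1},{"tx":-12,"ty":0,"tz":0,"ax":0,"ay":0,"az":0,"jaw":-1}]' | head -2
python3 rk.py 579 110
python3 -m jog '[{"tx":-12,"ty":0,"tz":0,"ax":0,"ay":0,"az":0,"jaw":-1},{"tx":-12,"ty":0,"tz":0,"ax":0,"ay":0,"az":0,"jaw":-1},{"tx":-12,"ty":0,"tz":0,"ax":0,"ay":0,"az":0,"jaw":-1},{"tx":-12,"ty":0,"tz":0,"ax":0,"ay":0,"az":0,"jaw":-1},{"tx":-12,"ty":0,"tz":0,"ax":0,"ay":0,"az":0,"jaw":-1}]' | head -2
python3 rk.py 579 50
```

```text
time_s: 9.88
eef_pos: [578.2, 191.6, 3.6]
t 9.9 pos [578.2 191.6   3.6] yaw 1.57 j [0.13 0.75 1.45 0.   0.94 0.13] F [0.3 6.3 3.6] w 1.005 g 2.6
rack 863 ((578.7314453125, 94.64037322998047), (127.9803695678711, 83.8881607055664), 0.07789108157157898)
[282.9 192.2] 0.59 [616.  82.]
[254.3 219.3] 0.46 [543.8 156.9]
[159.2 241.8] 0.46 [483.2 408.3]
time_s: 10.6
eef_pos: [577.8, 131.2, 3.1]
t 10.6 pos [577.8 131.2   3.1] yaw 1.57 j [ 0.03  0.72  1.5  -0.    0.92  0.03] F [-0.1  1.5 -1.9] w 1.003 g 1.2
rack 821 ((578.7720336914062, 27.781566619873047), (70.8886947631836, 127.5338134765625), 89.9236831665039)
[306.9 192.9] 0.74 [614.3  18.6]
[160.5 243.7] 0.64 [478.2 404.7]
```

```bash
python3 -m jog '[{"tx":-12,"ty":0,"tz":-0.5,"ax":0,"ay":0,"az":0,"jaw":-1},{"tx":-12,"ty":0,"tz":-0.5,"ax":0,"ay":0,"az":0,"jaw":-1},{"tx":-12,"ty":0,"tz":0,"ax":0,"ay":0,"az":0,"jaw":-1},{"tx":-12,"ty":0,"tz":0,"ax":0,"ay":0,"az":0,"jaw":-1},{"tx":-12,"ty":0,"tz":0,"ax":0,"ay":0,"az":0,"jaw":-1}]' | head -2
python3 -m jog '[{"tx":-12,"ty":0,"tz":0,"ax":0,"ay":0,"az":0,"jaw":-1},{"tx":-11,"ty":0,"tz":0,"ax":0,"ay":0,"az":0,"jaw":-1},{"tx":-11,"ty":0,"tz":0,"ax":0,"ay":0,"az":0,"jaw":-1}]'|head -2
python3 rk.py 579 -40 top3.png
```

```text
time_s: 11.32
eef_pos: [577.9, 71.2, 4.3]
time_s: 11.7
eef_pos: [577.9, 37.4, 4.3]
t 11.7 pos [577.9  37.4   4.3] yaw 1.57 j [-0.14  0.7   1.55  0.    0.9  -0.14] F [-0.1  3.  -2.1] w 1.0 g 1.1
rack 617 ((578.2794189453125, -70.82414245605469), (62.9227409362793, 130.5399627685547), 89.34091186523438)
[339.1 193.6] 0.74 [612.7 -66.5]
[243.6 307.6] 0.63 [313.9 182.6]
[163.8 244.4] 0.57 [476.4 395.7]
```

View pics/top3.png

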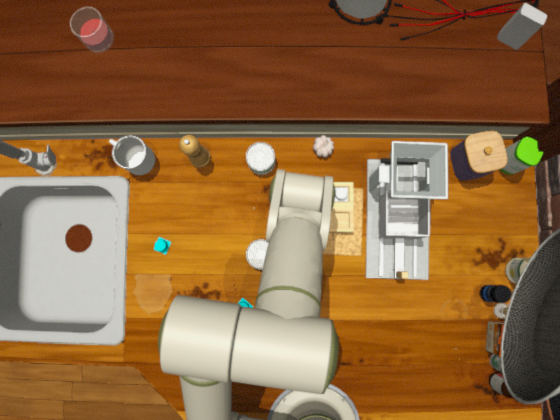

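The picture shows the rack between the hand at about (300,195) and the right part of the mat. Its y is right, but its x is still about 33 mm too far out. Next I push from the far side.

```bash
python3 -m jog '[{"tx":12,"ty":0,"tz":0,"ax":0,"ay":0,"az":0,"jaw":-1},{"tx":5,"ty":0,"tz":-30,"ax":0,"ay":0,"az":0,"jaw":-1},{"tx":0,"ty":0,"tz":-50,"ax":0,"ay":0,"az":-0.174,"jaw":-1},{"tx":0,"ty":0,"tz":-50,"ax":0,"ay":0,"az":-0.174,"jaw":-1},{"tx":0,"ty":0,"tz":-20,"ax":0,"ay":0,"az":-0.174,"jaw":-1}]'|head -2
python3 -m jog '[{"tx":0,"ty":0,"tz":0,"ax":0,"ay":0,"az":-0.175,"jaw":-1},{"tx":0,"ty":0,"tz":0,"ax":0,"ay":0,"az":-0.175,"jaw":-1},{"tx":0,"ty":0,"tz":0,"ax":0,"ay":0,"az":-0.175,"jaw":-1},{"tx":0,"ty":0,"tz":0,"ax":0,"ay":0,"az":-0.175,"jaw":-1},{"tx":0,"ty":0,"tz":0,"ax":0,"ay":0,"az":-0.175,"jaw":-1}]'|head -2
python3 -m jog '[{"tx":0,"ty":0,"tz":0,"ax":0,"ay":0,"az":-0.174,"jaw":-1},{"tx":-30,"ty":-31,"tz":0,"ax":0,"ay":0,"az":0,"jaw":-1},{"tx":-30,"ty":-31,"tz":0,"ax":0,"ay":0,"az":0,"jaw":-1},{"tx":-30,"ty":-31,"tz":0,"ax":0,"ay":0,"az":0,"jaw":-1}]'|head -2
python3 to.py 670 -40 4
```

```text
time_s: 12.42
eef_pos: [578.8, 56.2, 157.6]
time_s: 13.05
eef_pos: [577.9, 56.2, 154.4]
time_s: 13.55
eef_pos: [668.8, -37.6, 154.5]
t 13.6 pos [668.8 -37.6 154.5] yaw -3.141 j [-0.23  0.7   1.1  -0.    1.34 -1.8 ] F [-0.   0.   0.9] w 1.0 g 0.0
tool shift [ -1.1  -2.3 150.5]
```

```bash
python3 -m jog '[{"tx":0,"ty":-1,"tz":40,"ax":0,"ay":0,"az":0,"jaw":-1},{"tx":0,"ty":-1,"tz":40,"ax":0,"ay":0,"az":0,"jaw":-1},{"tx":0,"ty":0,"tz":40,"ax":0,"ay":0,"az":0,"jaw":-1},{"tx":0,"ty":0,"tz":30,"ax":0,"ay":0,"az":0,"jaw":-1},{"tx":0,"ty":0,"tz":0,"ax":0,"ay":0,"az":0,"jaw":-1}]'
python3 -m jog '[{"tx":9,"ty":0,"tz":0,"ax":0,"ay":0,"az":0,"jaw":-1},{"tx":9,"ty":0,"tz":0,"ax":0,"ay":0,"az":0,"jaw":-1},{"tx":9,"ty":0,"tz":0,"ax":0,"ay":0,"az":0,"jaw":-1},{"tx":10,"ty":0,"tz":0,"ax":0,"ay":0,"az":0,"jaw":-1},{"tx":9,"ty":0,"tz":0,"ax":0,"ay":0,"az":0,"jaw":-1}]'
python3 to.py 622 -40 4
```

```text
time_s: 14.18
eef_pos: [666.6, -38.6, 2.2]
ee_rot: [-0.002, -0.0, 1.0, 0.0]
force: [-0.0, 0.4, -0.0]
grip_width: 1.0
grip_force: 0.0
time_s: 14.8
eef_pos: [622.6, -40.2, 5.9]
ee_rot: [0.002, 0.0, 1.0, -0.0]
force: [6.1, -0.2, 4.4]
grip_width: 0.997
grip_force: 2.7
t 14.8 pos [622.6 -40.2   5.9] yaw 3.141 j [-0.25  0.77  1.4   0.    0.97 -1.82] F [ 6.1 -0.2  4.4] w 0.997 g 2.7
tool shift [0.6 0.2 1.9]
```

```bash
python3 -m jog '[{"tx":-8,"ty":0,"tz":0,"ax":0,"ay":0,"az":0,"jaw":-1},{"tx":-7,"ty":0,"tz":-30,"ax":0,"ay":0,"az":0,"jaw":-1},{"tx":0,"ty":0,"tz":-50,"ax":0,"ay":0,"az":0,"jaw":-1},{"tx":0,"ty":0,"tz":-50,"ax":0,"ay":0,"az":0,"jaw":-1},{"tx":0,"ty":0,"tz":-20,"ax":0,"ay":0,"az":0,"jaw":-1}]'|head -2
python3 -m jog '[{"tx":40,"ty":-20,"tz":0,"ax":0,"ay":0,"az":0,"jaw":-1},{"tx":40,"ty":-20,"tz":0,"ax":0,"ay":0,"az":0,"jaw":-1},{"tx":40,"ty":-35,"tz":0,"ax":0,"ay":0,"az":0,"jaw":-1},{"tx":40,"ty":-35,"tz":0,"ax":0,"ay":0,"az":0,"jaw":-1},{"tx":40,"ty":-35,"tz":0,"ax":0,"ay":0,"az":0,"jaw":-1}]'|head -2
python3 -m jog '[{"tx":37,"ty":-36,"tz":0,"ax":0,"ay":0,"az":0,"jaw":-1}]'|head -2
python3 to.py 400 -222 58
python3 rk.py 545 -40
python3 - <<'E'
from h import *
c=cam("wrist"); save(c,"w1.png")
for q,z in [("box_post",90),("mat",0)]:
    for r in place_of(q,"wrist")[:2]: print(q,r["conf"],r["centre"],onz(c,r["centre"],z),dep(c,r["centre"]))
E
```

```text
time_s: 15.42
eef_pos: [637.7, -40.1, 157.6]
time_s: 16.05
eef_pos: [435.5, -185.6, 154.4]
time_s: 16.18
eef_pos: [398.4, -221.6, 154.5]
t 16.2 pos [ 398.4 -221.6  154.5] yaw 3.141 j [-0.77  0.24  1.8  -0.    1.09 -2.34] F [ 0.7 -0.6 -0. ] w 0.997 g 0.0
tool shift [-1.6 -0.4 96.5]
t 16.2 pos [ 398.4 -221.6  154.5] yaw 3.141 j [-0.77  0.24  1.8  -0.    1.09 -2.34] F [ 0.7 -0.6 -0. ] w 0.997 g 0.0
rack 1562 ((546.138427734375, -40.284889221191406), (129.04730224609375, 129.42677307128906), 89.9561538696289)
[164.7 243.3] 0.72 [479.3 393.4]
[342.  208.8] 0.64 [572.3 -73.7]
[316.9 204.7] 0.64 [583.   -7.7]
[261.6 253.9] 0.53 [453.1 137. ]
[314.5 233.8] 0.52 [506.2  -1.1]
[242.6 310.9] 0.52 [305.3 185.1]
box_post 0.7 [282.9, 231.7] [ 403.18798188 -219.35245032   90.        ] [ 403.05790822 -219.35515131   90.37463876]
```

View pics/w1.png

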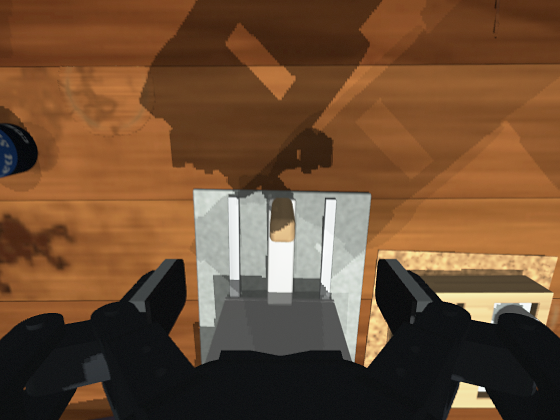

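The wrist view shows the post top at (283,232) between the open fingers, and the rack measures centred on the mat. Now I pinch the post.

```bash
python3 -m jog '[{"tx":-3,"ty":1,"tz":40,"ax":0,"ay":0,"az":0,"jaw":-1},{"tx":0,"ty":0,"tz":40,"ax":0,"ay":0,"az":0,"jaw":-1},{"tx":0,"ty":0,"tz":17,"ax":0,"ay":0,"az":0,"jaw":-1},{"tx":0,"ty":0,"tz":0,"ax":0,"ay":0,"az":0,"jaw":1},{"tx":0,"ty":0,"tz":0,"ax":0,"ay":0,"az":0,"jaw":1}]' 30
python3 -m jog '[{"tx":0,"ty":0,"tz":0,"ax":0,"ay":0,"az":0,"jaw":1},{"tx":0,"ty":0,"tz":0,"ax":0,"ay":0,"az":0,"jaw":1},{"tx":0,"ty":0,"tz":0,"ax":0,"ay":0,"az":0,"jaw":1}]'
python3 -m jog '[{"tx":-15,"ty":0,"tz":0,"ax":0,"ay":0,"az":0,"jaw":1},{"tx":-15,"ty":0,"tz":0,"ax":0,"ay":0,"az":0,"jaw":1},{"tx":-15,"ty":0,"tz":0,"ax":0,"ay":0,"az":0,"jaw":1},{"tx":-15,"ty":0,"tz":0,"ax":0,"ay":0,"az":0,"jaw":1},{"tx":-15,"ty":0,"tz":0,"ax":0,"ay":0,"az":0,"jaw":1}]'
```

```text
time_s: 17.05
eef_pos: [403.5, -219.6, 58.0]
ee_rot: [0.0, -0.0, 1.0, -0.0]
force: [0.7, 0.2, -0.0]
grip_width: 0.607
grip_force: 0.0
time_s: 17.42
eef_pos: [403.8, -222.4, 58.4]
ee_rot: [0.002, 0.001, 1.0, -0.003]
force: [0.5, -13.0, -3.2]
grip_width: 0.206
grip_force: 33.2
time_s: 18.05
eef_pos: [478.8, -224.5, 58.4]
ee_rot: [0.002, 0.001, 1.0, -0.004]
force: [-2.4, -27.2, -4.3]
grip_width: 0.204
grip_force: 34.6
```

```bash
python3 -m jog '[{"tx":0,"ty":-5,"tz":0,"ax":0,"ay":0,"az":0,"jaw":1},{"tx":-4,"ty":0,"tz":0,"ax":0,"ay":0,"az":0,"jaw":1},{"tx":-4,"ty":0,"tz":0,"ax":0,"ay":0,"az":0,"jaw":1}]'
python3 -m jog '[{"tx":-3,"ty":0,"tz":0,"ax":0,"ay":0,"az":0,"jaw":1},{"tx":-2,"ty":0,"tz":0,"ax":0,"ay":0,"az":0,"jaw":1}]'
```

```text
time_s: 18.42
eef_pos: [486.0, -224.9, 58.3]
ee_rot: [0.0, 0.001, 1.0, -0.0]
force: [-1.2, 0.7, 6.1]
grip_width: 0.203
grip_force: 33.3
time_s: 18.68
eef_pos: [491.1, -225.1, 58.3]
ee_rot: [0.001, 0.001, 1.0, -0.0]
force: [-1.5, -0.0, 6.1]
grip_width: 0.212
grip_force: 33.3
```

```bash
python3 -m jog '[{"tx":-2,"ty":0,"tz":0,"ax":0,"ay":0,"az":0,"jaw":1},{"tx":-2,"ty":0,"tz":0,"ax":0,"ay":0,"az":0,"jaw":1}]'
python3 -m jog '[{"tx":-2,"ty":0,"tz":0,"ax":0,"ay":0,"az":0,"jaw":1},{"tx":-2,"ty":0,"tz":0,"ax":0,"ay":0,"az":0,"jaw":1}]'
```

```text
time_s: 18.92
eef_pos: [492.0, -225.1, 58.3]
ee_rot: [-0.003, 0.0, 1.0, 0.0]
force: [-26.2, -2.8, 18.9]
grip_width: 0.209
grip_force: 35.4
time_s: 19.18
eef_pos: [493.4, -225.0, 57.7]
ee_rot: [-0.007, 0.0, 1.0, 0.001]
force: [-42.2, -4.6, 22.4]
grip_width: 0.207
grip_force: 35.8
```

The box is at its stop. I release it, rise and look at the rack and box from above.

```bash
python3 -m jog '[{"tx":5,"ty":0,"tz":0,"ax":0,"ay":0,"az":0,"jaw":1},{"tx":0,"ty":0,"tz":0,"ax":0,"ay":0,"az":0,"jaw":-0.5},{"tx":0,"ty":0,"tz":0,"ax":0,"ay":0,"az":0,"jaw":-0.5},{"tx":0,"ty":0,"tz":0,"ax":0,"ay":0,"az":0,"jaw":-0.5},{"tx":0,"ty":0,"tz":-20,"ax":0,"ay":0,"az":0,"jaw":-0.4}]'
python3 -m jog '[{"tx":0,"ty":0,"tz":-50,"ax":0,"ay":0,"az":0,"jaw":-0.3},{"tx":0,"ty":0,"tz":-50,"ax":0,"ay":0,"az":0,"jaw":-0.3},{"tx":0,"ty":45,"tz":-30,"ax":0,"ay":0,"az":0,"jaw":-0.3},{"tx":-8,"ty":50,"tz":-20,"ax":0,"ay":0,"az":0,"jaw":-0.3},{"tx":-10,"ty":40,"tz":0,"ax":0,"ay":0,"az":0,"jaw":-0.3}]'
cat > pots.py <<'E'
import sys
from h import *; import to
to.st(); 
for n,z in (("wrist",52),("top",52)):
    c=cam(n); save(c,sys.argv[1]+n+".png"); P=cloud(c)
    V=cv2.cvtColor(c["color"],cv2.COLOR_RGB2HSV)
    m=((P[...,2]>44)&(P[...,2]<58)&(V[...,1]<60)&(abs(P[...,0]-545)<90)&(abs(P[...,1]+40)<90)).astype(np.uint8)
    k,l,s,_=cv2.connectedComponentsWithStats(m)
    for i in range(1,k):
        if s[i,4]>25: q=P[l==i]; print(n,s[i,4],"centre",np.round((q[:,:2].min(0)+q[:,:2].max(0))/2,1),"ext",np.round(np.ptp(q[:,:2],axis=0),1),"z",round(float(np.median(q[:,2])),1))
    for r in place_of("pot1",n)[:7]: print("  net",round(r["conf"],2),np.round(r["centre"]),np.round(onz(c,r["centre"],26)[:2],1))
m=(P[...,2]>209)&(P[...,2]<226)&(P[...,1]<-130); q=P[m]; print("rim",cv2.minAreaRect(q[:,:2].astype(np.float32)))
m=(P[...,2]>80)&(P[...,2]<98)&(abs(P[...,0]-490)<40)&(abs(P[...,1]+225)<30); q=P[m]
if len(q): print("post",cv2.minAreaRect(q[:,:2].astype(np.float32)))
E
python3 pots.py p1
```

```text
time_s: 19.8
eef_pos: [493.2, -224.2, 76.4]
ee_rot: [-0.001, 0.0, 1.0, 0.001]
force: [0.6, -0.7, 0.3]
grip_width: 0.703
grip_force: 0.0
time_s: 20.42
eef_pos: [512.5, -88.3, 229.1]
ee_rot: [0.002, 0.0, 1.0, -0.001]
force: [0.2, -0.4, 0.1]
grip_width: 0.649
grip_force: 0.0
t 20.4 pos [512.5 -88.3 229.1] yaw 3.141 j [-0.4   0.3   1.52  0.    1.32 -1.97] F [ 0.2 -0.4  0.1] w 0.649 g 0.0
wrist 720 centre [511.7  -3.1] ext [30.2 29.7] z 52.8
wrist 633 centre [578.6 -72. ] ext [31.2 29.4] z 52.7
wrist 462 centre [577.5  -3. ] ext [26.8 29.9] z 52.7
  net 0.73 [293. 238.] [575.4 -71.8]
  net 0.7 [352. 244.] [583.1  -2.9]
  net 0.58 [358. 184.] [512.1  -0.9]
top 108 centre [578.2  -3.8] ext [28.5 26. ] z 52.2
top 111 centre [510.5  -4.8] ext [28.7 28.3] z 52.0
  net 0.76 [314. 236.] [ 5.017e+02 -1.000e-01]
  net 0.74 [162. 246.] [471.9 399.4]
  net 0.6 [248. 307.] [316.3 171.7]
  net 0.58 [344. 206.] [580.  -77.8]
rim ((823.341796875, -357.1920166015625), (489.61346435546875, 416.0063781738281), 3.456160306930542)
```

View pics/p1wrist.png

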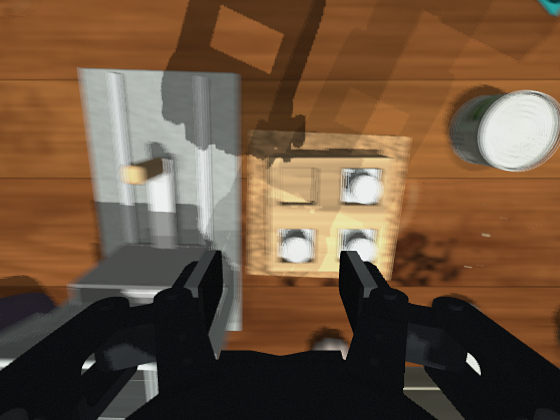

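View pics/p1top.png

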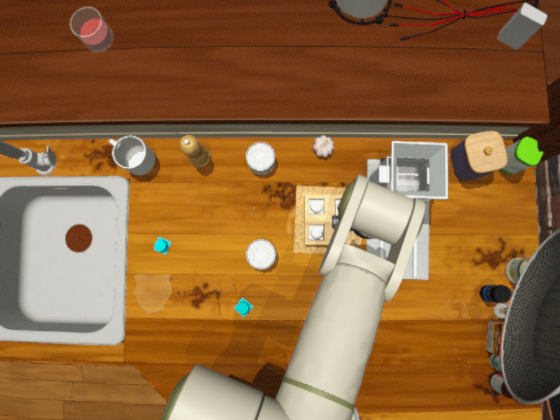

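The wrist view shows the three white pots at (361,186), (297,243) and (358,243), the rack inside the mat, and the box under the funnel. The top view agrees. I start with the pot at (511.5,-3.5).

```bash
python3 -m jog '[{"tx":0,"ty":40,"tz":20,"ax":0,"ay":0,"az":0,"jaw":-0.3},{"tx":1,"ty":45,"tz":30,"ax":0,"ay":0,"az":0,"jaw":-0.3},{"tx":0,"ty":0,"tz":45,"ax":0,"ay":0,"az":0,"jaw":-0.3},{"tx":0,"ty":0,"tz":45,"ax":0,"ay":0,"az":0,"jaw":-0.3},{"tx":0,"ty":0,"tz":30,"ax":0,"ay":0,"az":0,"jaw":-0.3}]'
python3 -m jog '[{"tx":0,"ty":0,"tz":18,"ax":0,"ay":0,"az":0,"jaw":-0.3},{"tx":0,"ty":0,"tz":4,"ax":0,"ay":0,"az":0,"jaw":-0.3},{"tx":0,"ty":0,"tz":0,"ax":0,"ay":0,"az":0,"jaw":1},{"tx":0,"ty":0,"tz":0,"ax":0,"ay":0,"az":0,"jaw":1},{"tx":0,"ty":0,"tz":0,"ax":0,"ay":0,"az":0,"jaw":1}]' 40
python3 -m jog '[{"tx":0,"ty":0,"tz":0,"ax":0,"ay":0,"az":0,"jaw":1},{"tx":0,"ty":0,"tz":-5,"ax":0,"ay":0,"az":0,"jaw":1},{"tx":0,"ty":0,"tz":-10,"ax":0,"ay":0,"az":0,"jaw":1},{"tx":0,"ty":0,"tz":-15,"ax":0,"ay":0,"az":0,"jaw":1}]'; python3 to.py 642 -228 228
```

```text
time_s: 21.25
eef_pos: [510.2, -5.7, 55.2]
ee_rot: [-0.001, 0.001, 1.0, 0.0]
force: [-0.3, -0.4, 0.2]
grip_width: 0.647
grip_force: 0.0
time_s: 21.88
eef_pos: [511.5, -5.2, 36.2]
ee_rot: [0.001, 0.0, 1.0, -0.0]
force: [-0.8, -1.2, 4.9]
grip_width: 0.348
grip_force: 39.9
time_s: 22.38
eef_pos: [510.7, -4.6, 66.1]
ee_rot: [-0.0, 0.0, 1.0, 0.0]
force: [0.3, -0.2, -0.9]
grip_width: 0.341
grip_force: 39.7
t 22.4 pos [510.7  -4.6  66.1] yaw 3.141 j [-0.24  0.48  1.73  0.    0.93 -1.81] F [ 0.3 -0.2 -0.9] w 0.341 g 39.7
tool shift [-131.4 -223.2 -162.1]
```

```bash
python3 -m jog '[{"tx":0,"ty":0,"tz":-46,"ax":0,"ay":0,"az":0,"jaw":1},{"tx":0,"ty":0,"tz":-46,"ax":0,"ay":0,"az":0,"jaw":1},{"tx":0,"ty":0,"tz":-46,"ax":0,"ay":0,"az":0,"jaw":1},{"tx":-20,"ty":-20,"tz":-46,"ax":0,"ay":0,"az":0,"jaw":1},{"tx":-30,"ty":-40,"tz":0,"ax":0,"ay":0,"az":0,"jaw":1}]'
python3 -m jog '[{"tx":-30,"ty":-45,"tz":0,"ax":0,"ay":0,"az":0,"jaw":1},{"tx":-30,"ty":-45,"tz":0,"ax":0,"ay":0,"az":0,"jaw":1},{"tx":-21,"ty":-45,"tz":0,"ax":0,"ay":0,"az":0,"jaw":1},{"tx":0,"ty":-28,"tz":0,"ax":0,"ay":0,"az":0,"jaw":1},{"tx":0,"ty":0,"tz":20,"ax":0,"ay":0,"az":0,"jaw":1}]'; python3 to.py 642 -228 228
```

```text
time_s: 23.0
eef_pos: [562.2, -64.7, 254.8]
ee_rot: [0.004, -0.001, 1.0, -0.001]
force: [0.4, 0.0, -0.9]
grip_width: 0.344
grip_force: 39.7
time_s: 23.62
eef_pos: [641.8, -230.1, 230.8]
ee_rot: [0.001, 0.002, 1.0, -0.001]
force: [-0.7, 0.5, -1.0]
grip_width: 0.344
grip_force: 39.7
t 23.6 pos [ 641.8 -230.1  230.8] yaw 3.138 j [-0.52  0.68  0.94 -0.    1.52 -2.08] F [-0.7  0.5 -1. ] w 0.344 g 39.7
tool shift [-0.2  2.2  2.8]
```

```bash
python3 -m jog '[{"tx":0,"ty":0,"tz":0,"ax":0,"ay":0,"az":0,"jaw":-0.3},{"tx":0,"ty":0,"tz":0,"ax":0,"ay":0,"az":0,"jaw":-0.3},{"tx":0,"ty":0,"tz":0,"ax":0,"ay":0,"az":0,"jaw":-0.3},{"tx":0,"ty":0,"tz":-25,"ax":0,"ay":0,"az":0,"jaw":-0.3},{"tx":25,"ty":35,"tz":0,"ax":0,"ay":0,"az":0,"jaw":-0.3}]'
python3 -m jog '[{"tx":38,"ty":40,"tz":0,"ax":0,"ay":0,"az":0,"jaw":-0.3},{"tx":0,"ty":45,"tz":10,"ax":0,"ay":0,"az":0,"jaw":-0.3},{"tx":0,"ty":38,"tz":15,"ax":0,"ay":0,"az":0,"jaw":-0.3}]'; python3 pots.py p2; python3 to.py 578.5 -72.5 36
```

```text
time_s: 24.25
eef_pos: [617.6, -194.2, 256.1]
ee_rot: [0.002, 0.001, 1.0, -0.001]
force: [0.2, 1.0, 0.2]
grip_width: 0.651
grip_force: 0.0
time_s: 24.62
eef_pos: [578.7, -68.3, 230.5]
ee_rot: [0.001, 0.0, 1.0, -0.0]
force: [1.4, -0.6, 0.5]
grip_width: 0.65
grip_force: 0.0
t 24.6 pos [578.7 -68.3 230.5] yaw 3.141 j [-0.32  0.44  1.32  0.    1.38 -1.89] F [ 1.4 -0.6  0.5] w 0.65 g 0.0
wrist 687 centre [578.3 -71.9] ext [30.2 29.3] z 52.7
wrist 702 centre [579.7  -2.9] ext [29.7 29.9] z 52.7
  net 0.86 [277. 184.] [578.5 -69.9]
  net 0.57 [140. 225.] [ 625.5 -227.7]
  net 0.57 [339. 189.] [583.9  -1.3]
  net 0.25 [307. 154.] [544.9 -37.7]
top 97 centre [577.9  -3.8] ext [28.7 26.5] z 52.0
top 80 centre [580.7 -73.7] ext [23.1 26.4] z 52.1
  net 0.64 [164. 242.] [483.  395.6]
  net 0.55 [316. 203.] [587.2  -6.1]
  net 0.54 [244. 310.] [308.5 182.3]
  net 0.45 [342. 205.] [581.6 -73.8]
rim ((824.3543701171875, -356.7796936035156), (483.50848388671875, 414.303466796875), 5.854656219482422)
post ((489.4492492675781, -222.97708129882812), (17.922964096069336, 15.411620140075684), 88.9307861328125)
t 24.8 pos [579.  -69.6 230. ] yaw -3.141 j [-0.32  0.44  1.32 -0.    1.38 -1.89] F [-0.2 -0.7  0.7] w 0.651 g 0.0
tool shift [  0.6  -2.8 194. ]
```

```bash
python3 -m jog '[{"tx":0,"ty":-2,"tz":45,"ax":0,"ay":0,"az":0,"jaw":-0.3},{"tx":0,"ty":0,"tz":45,"ax":0,"ay":0,"az":0,"jaw":-0.3},{"tx":0,"ty":0,"tz":45,"ax":0,"ay":0,"az":0,"jaw":-0.3},{"tx":0,"ty":0,"tz":40,"ax":0,"ay":0,"az":0,"jaw":-0.3},{"tx":0,"ty":0,"tz":19,"ax":0,"ay":0,"az":0,"jaw":-0.3}]'
python3 -m jog '[{"tx":0,"ty":0,"tz":0,"ax":0,"ay":0,"az":0,"jaw":-0.3},{"tx":0,"ty":0,"tz":0,"ax":0,"ay":0,"az":0,"jaw":1},{"tx":0,"ty":0,"tz":0,"ax":0,"ay":0,"az":0,"jaw":1},{"tx":0,"ty":0,"tz":0,"ax":0,"ay":0,"az":0,"jaw":1},{"tx":0,"ty":0,"tz":0,"ax":0,"ay":0,"az":0,"jaw":1}]' 40
python3 -m jog '[{"tx":0,"ty":0,"tz":-5,"ax":0,"ay":0,"az":0,"jaw":1},{"tx":0,"ty":0,"tz":-10,"ax":0,"ay":0,"az":0,"jaw":1},{"tx":0,"ty":0,"tz":-15,"ax":0,"ay":0,"az":0,"jaw":1}]'; python3 to.py 642 -229 230
```

```text
time_s: 25.45
eef_pos: [578.4, -73.0, 33.6]
ee_rot: [-0.001, 0.001, 1.0, 0.0]
force: [0.8, -0.8, 1.0]
grip_width: 0.648
grip_force: 0.0
time_s: 26.08
eef_pos: [579.7, -72.6, 36.9]
ee_rot: [0.001, 0.0, 1.0, -0.001]
force: [-1.1, -3.3, 6.5]
grip_width: 0.343
grip_force: 39.7
time_s: 26.45
eef_pos: [578.5, -71.6, 66.0]
ee_rot: [-0.0, 0.0, 1.0, 0.0]
force: [0.6, 0.3, -0.3]
grip_width: 0.346
grip_force: 39.7
t 26.4 pos [578.5 -71.6  66. ] yaw 3.141 j [-0.32  0.61  1.5   0.    1.03 -1.89] F [ 0.6  0.3 -0.3] w 0.346 g 39.7
tool shift [ -63.4 -157.3 -164.1]
```

```bash
python3 -m jog '[{"tx":0,"ty":0,"tz":-46,"ax":0,"ay":0,"az":0,"jaw":1},{"tx":0,"ty":0,"tz":-46,"ax":0,"ay":0,"az":0,"jaw":1},{"tx":0,"ty":0,"tz":-46,"ax":0,"ay":0,"az":0,"jaw":1},{"tx":-10,"ty":-10,"tz":-46,"ax":0,"ay":0,"az":0,"jaw":1},{"tx":-20,"ty":-40,"tz":0,"ax":0,"ay":0,"az":0,"jaw":1}]'
python3 -m jog '[{"tx":-20,"ty":-40,"tz":0,"ax":0,"ay":0,"az":0,"jaw":1},{"tx":-14,"ty":-40,"tz":0,"ax":0,"ay":0,"az":0,"jaw":1},{"tx":0,"ty":-28,"tz":0,"ax":0,"ay":0,"az":0,"jaw":1},{"tx":0,"ty":0,"tz":20,"ax":0,"ay":0,"az":0,"jaw":1},{"tx":0,"ty":0,"tz":0,"ax":0,"ay":0,"az":0,"jaw":1}]'
```

```text
time_s: 27.08
eef_pos: [610.0, -121.0, 255.3]
ee_rot: [0.004, -0.001, 1.0, -0.001]
force: [0.2, -0.2, -0.9]
grip_width: 0.344
grip_force: 39.7
time_s: 27.7
eef_pos: [642.1, -229.6, 228.6]
ee_rot: [-0.001, 0.0, 1.0, 0.001]
force: [-0.7, 0.0, -1.0]
grip_width: 0.34
grip_force: 39.7
```

```bash
python3 -m jog '[{"tx":0,"ty":0,"tz":0,"ax":0,"ay":0,"az":0,"jaw":-0.3},{"tx":0,"ty":0,"tz":0,"ax":0,"ay":0,"az":0,"jaw":-0.3},{"tx":0,"ty":0,"tz":0,"ax":0,"ay":0,"az":0,"jaw":-0.3},{"tx":0,"ty":0,"tz":-25,"ax":0,"ay":0,"az":0,"jaw":-0.3},{"tx":25,"ty":35,"tz":0,"ax":0,"ay":0,"az":0,"jaw":-0.3}]'|tail -2
python3 -m jog '[{"tx":37,"ty":40,"tz":0,"ax":0,"ay":0,"az":0,"jaw":-0.3},{"tx":0,"ty":50,"tz":10,"ax":0,"ay":0,"az":0,"jaw":-0.3},{"tx":0,"ty":50,"tz":10,"ax":0,"ay":0,"az":0,"jaw":-0.3},{"tx":0,"ty":51,"tz":5,"ax":0,"ay":0,"az":0,"jaw":-0.3}]'|head -2; python3 pots.py p3; python3 to.py 579 -3.3 36
```

```text
grip_width: 0.648
grip_force: 0.0
time_s: 28.82
eef_pos: [580.5, -2.2, 229.3]
t 28.8 pos [580.5  -2.2 229.3] yaw 3.141 j [-0.21  0.44  1.33  0.    1.38 -1.78] F [ 0.6  0.1 -0.4] w 0.651 g 0.0
wrist 683 centre [579.1  -1.4] ext [30.4 28.9] z 52.7
  net 0.69 [279. 184.] [579.   -1.2]
  net 0.52 [ 80. 257.] [ 665.8 -235.1]
  net 0.41 [ 80. 220.] [ 620.8 -227.4]
top 98 centre [576.3  -2.5] ext [26.4 28.6] z 51.8
  net 0.69 [312. 205.] [581.6   4.5]
  net 0.65 [244. 308.] [313.4 180.5]
  net 0.61 [161. 244.] [478.7 403.3]
  net 0.53 [398. 176.] [ 659.4 -225. ]
  net 0.47 [260. 162.] [696.  143.4]
rim ((822.3866577148438, -355.0250244140625), (485.7908935546875, 420.7806091308594), 4.295583724975586)
post ((489.60400390625, -223.37869262695312), (15.622739791870117, 18.379789352416992), 0.22476083040237427)
t 29.0 pos [580.9  -3.3 229.6] yaw -3.141 j [-0.21  0.44  1.32 -0.    1.38 -1.78] F [ 0.5 -0.5  0.2] w 0.649 g 0.0
tool shift [2.000e+00 1.000e-01 1.936e+02]
```

Two pots are in the box, seen through the funnel. Now the last one.

```bash
python3 -m jog '[{"tx":2,"ty":1,"tz":45,"ax":0,"ay":0,"az":0,"jaw":-0.3},{"tx":0,"ty":0,"tz":45,"ax":0,"ay":0,"az":0,"jaw":-0.3},{"tx":0,"ty":0,"tz":45,"ax":0,"ay":0,"az":0,"jaw":-0.3},{"tx":0,"ty":0,"tz":40,"ax":0,"ay":0,"az":0,"jaw":-0.3},{"tx":0,"ty":0,"tz":18,"ax":0,"ay":0,"az":0,"jaw":-0.3}]'|head -2
python3 -m jog '[{"tx":0,"ty":0,"tz":0,"ax":0,"ay":0,"az":0,"jaw":-0.3},{"tx":0,"ty":0,"tz":0,"ax":0,"ay":0,"az":0,"jaw":1},{"tx":0,"ty":0,"tz":0,"ax":0,"ay":0,"az":0,"jaw":1},{"tx":0,"ty":0,"tz":0,"ax":0,"ay":0,"az":0,"jaw":1},{"tx":0,"ty":0,"tz":0,"ax":0,"ay":0,"az":0,"jaw":1}]' 40
python3 -m jog '[{"tx":0,"ty":0,"tz":-5,"ax":0,"ay":0,"az":0,"jaw":1},{"tx":0,"ty":0,"tz":-10,"ax":0,"ay":0,"az":0,"jaw":1},{"tx":0,"ty":0,"tz":-15,"ax":0,"ay":0,"az":0,"jaw":1}]'; python3 to.py 642 -229 250
```

```text
time_s: 29.65
eef_pos: [578.3, -3.9, 34.6]
time_s: 30.28
eef_pos: [579.9, -3.3, 38.2]
ee_rot: [0.002, 0.0, 1.0, -0.001]
force: [-0.8, -1.1, 7.8]
grip_width: 0.343
grip_force: 39.5
time_s: 30.65
eef_pos: [578.8, -2.6, 67.2]
ee_rot: [-0.0, 0.0, 1.0, 0.0]
force: [1.0, -0.5, -0.3]
grip_width: 0.343
grip_force: 39.6
t 30.6 pos [578.8  -2.6  67.2] yaw 3.141 j [-0.21  0.6   1.52  0.    1.02 -1.78] F [ 1.  -0.5 -0.3] w 0.343 g 39.6
tool shift [ -63.4 -226.2 -182.9]
```

```bash
python3 -m jog '[{"tx":0,"ty":0,"tz":-46,"ax":0,"ay":0,"az":0,"jaw":1},{"tx":0,"ty":0,"tz":-46,"ax":0,"ay":0,"az":0,"jaw":1},{"tx":0,"ty":-20,"tz":-46,"ax":0,"ay":0,"az":0,"jaw":1},{"tx":-15,"ty":-40,"tz":-45,"ax":0,"ay":0,"az":0,"jaw":1},{"tx":-20,"ty":-45,"tz":0,"ax":0,"ay":0,"az":0,"jaw":1}]'|head -2
python3 -m jog '[{"tx":-20,"ty":-45,"tz":0,"ax":0,"ay":0,"az":0,"jaw":1},{"tx":-8,"ty":-45,"tz":0,"ax":0,"ay":0,"az":0,"jaw":1},{"tx":0,"ty":-31,"tz":0,"ax":0,"ay":0,"az":0,"jaw":1},{"tx":0,"ty":0,"tz":20,"ax":0,"ay":0,"az":0,"jaw":1},{"tx":0,"ty":0,"tz":0,"ax":0,"ay":0,"az":0,"jaw":1}]'
```

```text
time_s: 31.28
eef_pos: [615.0, -108.7, 255.0]
time_s: 31.9
eef_pos: [641.1, -228.7, 228.7]
ee_rot: [-0.001, 0.001, 1.0, 0.001]
force: [0.3, -0.9, 0.0]
grip_width: 0.343
grip_force: 39.6
```

```bash
python3 -m jog '[{"tx":0,"ty":0,"tz":0,"ax":0,"ay":0,"az":0,"jaw":-0.3},{"tx":0,"ty":0,"tz":0,"ax":0,"ay":0,"az":0,"jaw":-0.3},{"tx":0,"ty":0,"tz":0,"ax":0,"ay":0,"az":0,"jaw":-0.3},{"tx":0,"ty":0,"tz":-35,"ax":0,"ay":0,"az":0,"jaw":-0.3},{"tx":0,"ty":0,"tz":-35,"ax":0,"ay":0,"az":0,"jaw":-0.3}]'|tail -2
python3 -m jog '[{"tx":0,"ty":0,"tz":-20,"ax":0,"ay":0,"az":0,"jaw":-0.3},{"tx":0,"ty":0,"tz":0,"ax":0,"ay":0,"az":0,"jaw":-0.3}]'|head -2
python3 - <<'E'
from h import *
c=cam("wrist"); save(c,"in3.png")
for r in place_of("pot1","wrist")[:7]: print(round(r["conf"],2),np.round(r["centre"]),dep(c,r["centre"]))
E
```

```text
grip_width: 0.647
grip_force: 0.0
time_s: 32.78
eef_pos: [642.0, -228.9, 320.9]
0.9 [282. 175.] [ 639.5730598  -225.00790825   63.30903422]
0.58 [282. 186.] [ 655.49862233 -225.10526248   59.0337907 ]
0.53 [287. 159.] [ 624.34374689 -218.20308793   20.19071825]
```

View pics/in3.png

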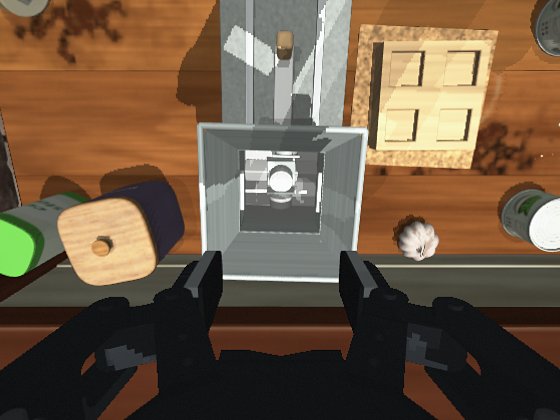

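The three pots lie stacked in the box at (282,180), the top one about 63 mm up, and the rack is empty on the mat. Now I draw the box out.

```bash
python3 -m jog '[{"tx":35,"ty":1,"tz":0,"ax":0,"ay":0,"az":0,"jaw":-0.3},{"tx":40,"ty":1,"tz":0,"ax":0,"ay":0,"az":0,"jaw":-0.3},{"tx":40,"ty":1,"tz":0,"ax":0,"ay":0,"az":0,"jaw":-0.3},{"tx":35,"ty":1,"tz":20,"ax":0,"ay":0,"az":0,"jaw":-0.3},{"tx":0,"ty":0,"tz":45,"ax":0,"ay":0,"az":0,"jaw":-0.3}]'|head -2
python3 -m jog '[{"tx":0,"ty":0,"tz":45,"ax":0,"ay":0,"az":0,"jaw":-0.3},{"tx":0,"ty":0,"tz":45,"ax":0,"ay":0,"az":0,"jaw":-0.3},{"tx":0,"ty":0,"tz":0,"ax":0,"ay":0,"az":0,"jaw":-0.3}]'|head -2
python3 to.py 492 -224.5 58
```

```text
time_s: 33.5
eef_pos: [490.3, -224.9, 254.5]
time_s: 33.88
eef_pos: [490.0, -223.5, 161.1]
t 33.9 pos [ 490.  -223.5  161.1] yaw 3.141 j [-0.65  0.41  1.55 -0.    1.19 -2.22] F [ 0.3 -0.   0.1] w 0.649 g 0.0
tool shift [ -2.7  -1.4 103.1]
```

```bash
python3 -m jog '[{"tx":-1,"ty":-1,"tz":40,"ax":0,"ay":0,"az":0,"jaw":-0.3},{"tx":0,"ty":0,"tz":40,"ax":0,"ay":0,"az":0,"jaw":-0.3},{"tx":0,"ty":0,"tz":23,"ax":0,"ay":0,"az":0,"jaw":-0.3},{"tx":0,"ty":0,"tz":0,"ax":0,"ay":0,"az":0,"jaw":1},{"tx":0,"ty":0,"tz":0,"ax":0,"ay":0,"az":0,"jaw":1}]' 30 |head -2
python3 -m jog '[{"tx":0,"ty":0,"tz":0,"ax":0,"ay":0,"az":0,"jaw":1},{"tx":0,"ty":0,"tz":0,"ax":0,"ay":0,"az":0,"jaw":1}]'
python3 -m jog '[{"tx":3,"ty":0.2,"tz":0,"ax":0,"ay":0,"az":0,"jaw":1},{"tx":6,"ty":0.3,"tz":0,"ax":0,"ay":0,"az":0,"jaw":1},{"tx":8,"ty":0.4,"tz":0,"ax":0,"ay":0,"az":0,"jaw":1},{"tx":9,"ty":0.5,"tz":0,"ax":0,"ay":0,"az":0,"jaw":1},{"tx":9,"ty":0.5,"tz":0,"ax":0,"ay":0,"az":0,"jaw":1}]'
```

```text
time_s: 34.5
eef_pos: [493.6, -226.3, 63.2]
time_s: 34.75
eef_pos: [493.5, -225.2, 63.4]
ee_rot: [0.001, 0.001, 1.0, 0.0]
force: [-0.4, 7.4, 5.1]
grip_width: 0.204
grip_force: 30.0
time_s: 35.38
eef_pos: [458.5, -224.2, 63.3]
ee_rot: [0.002, 0.001, 1.0, -0.001]
force: [1.8, 2.8, 6.0]
grip_width: 0.207
grip_force: 30.2
```

```bash
python3 -m jog '[{"tx":9,"ty":0.5,"tz":0,"ax":0,"ay":0,"az":0,"jaw":1},{"tx":9,"ty":0.5,"tz":0,"ax":0,"ay":0,"az":0,"jaw":1},{"tx":9,"ty":0.5,"tz":0,"ax":0,"ay":0,"az":0,"jaw":1},{"tx":9,"ty":0.5,"tz":0,"ax":0,"ay":0,"az":0,"jaw":1},{"tx":9,"ty":0.5,"tz":0,"ax":0,"ay":0,"az":0,"jaw":1}]'
python3 -m jog '[{"tx":9,"ty":0.5,"tz":0,"ax":0,"ay":0,"az":0,"jaw":1},{"tx":9,"ty":0.5,"tz":0,"ax":0,"ay":0,"az":0,"jaw":1},{"tx":8,"ty":0.5,"tz":0,"ax":0,"ay":0,"az":0,"jaw":1},{"tx":7,"ty":0.5,"tz":0,"ax":0,"ay":0,"az":0,"jaw":1},{"tx":5,"ty":0,"tz":0,"ax":0,"ay":0,"az":0,"jaw":1}]'
python3 -m jog '[{"tx":3,"ty":0,"tz":0,"ax":0,"ay":0,"az":0,"jaw":1},{"tx":2,"ty":0,"tz":0,"ax":0,"ay":0,"az":0,"jaw":1},{"tx":2,"ty":0,"tz":0,"ax":0,"ay":0,"az":0,"jaw":1}]'
```

```text
time_s: 36.0
eef_pos: [413.7, -222.8, 63.3]
ee_rot: [0.002, 0.001, 1.0, -0.002]
force: [1.9, -2.3, 5.8]
grip_width: 0.205
grip_force: 30.4
time_s: 36.62
eef_pos: [375.8, -221.7, 63.3]
ee_rot: [0.002, 0.001, 1.0, -0.003]
force: [2.8, -7.0, 4.9]
grip_width: 0.207
grip_force: 30.6
time_s: 37.0
eef_pos: [369.3, -221.6, 63.4]
ee_rot: [0.003, 0.001, 1.0, -0.003]
force: [13.3, -1.3, -0.2]
grip_width: 0.207
grip_force: 29.8
```

```bash
python3 -m jog '[{"tx":1,"ty":0,"tz":0,"ax":0,"ay":0,"az":0,"jaw":1},{"tx":-2,"ty":0,"tz":0,"ax":0,"ay":0,"az":0,"jaw":-0.3},{"tx":0,"ty":0,"tz":0,"ax":0,"ay":0,"az":0,"jaw":-0.3},{"tx":0,"ty":0,"tz":0,"ax":0,"ay":0,"az":0,"jaw":-0.3},{"tx":0,"ty":0,"tz":-20,"ax":0,"ay":0,"az":0,"jaw":-0.3}]'
python3 -m jog '[{"tx":0,"ty":0,"tz":-45,"ax":0,"ay":0,"az":0,"jaw":-0.3},{"tx":0,"ty":0,"tz":-45,"ax":0,"ay":0,"az":0,"jaw":-0.3},{"tx":0,"ty":30,"tz":-45,"ax":0,"ay":0,"az":0,"jaw":-0.3},{"tx":0,"ty":40,"tz":-20,"ax":0,"ay":0,"az":0,"jaw":-0.3},{"tx":0,"ty":45,"tz":0,"ax":0,"ay":0,"az":0,"jaw":-0.3}]'|head -2
python3 -m jog '[{"tx":0,"ty":45,"tz":0,"ax":0,"ay":0,"az":0,"jaw":-0.3},{"tx":0,"ty":50,"tz":0,"ax":0,"ay":0,"az":0,"jaw":-0.3},{"tx":0,"ty":50,"tz":0,"ax":0,"ay":0,"az":0,"jaw":-0.3},{"tx":0,"ty":0,"tz":0,"ax":0,"ay":0,"az":0,"jaw":-0.3}]'|head -2
python3 rk.py 545 -40 top9.png
python3 - <<'E'
from h import *
c=cam("top"); P=cloud(c)
m=(P[...,2]>80)&(P[...,2]<98)&(abs(P[...,0]-367)<40)&(abs(P[...,1]+222)<30); q=P[m]; print("post",cv2.minAreaRect(q[:,:2].astype(np.float32)) if len(q) else 0)
cv2.imwrite("pics/end.png",cv2.resize(c["color"][130:300,280:480,::-1],None,fx=3,fy=3,interpolation=cv2.INTER_CUBIC))
E
```

```text
time_s: 37.62
eef_pos: [368.0, -218.7, 80.8]
ee_rot: [-0.001, 0.0, 1.0, 0.001]
force: [-0.6, 0.1, 0.0]
grip_width: 0.649
grip_force: 0.0
time_s: 38.25
eef_pos: [369.0, -103.6, 237.7]
time_s: 38.75
eef_pos: [368.3, 43.0, 236.3]
t 38.8 pos [368.3  43.  236.3] yaw -3.137 j [-0.2  -0.04  1.9   0.    1.29 -1.78] F [-0.3 -0.5 -0.2] w 0.652 g 0.0
rack 1602 ((543.828125, -38.27210235595703), (128.8828887939453, 131.12881469726562), 0.49042028188705444)
[401.3 222.9] 0.66 [ 535.4 -230.1]
[162.2 241.2] 0.65 [484.8 400.3]
[399.1 228.3] 0.6 [ 521.2 -224. ]
[398.7 239. ] 0.54 [ 493.  -222.3]
[243.9 308.7] 0.49 [311.  181.8]
post ((364.17144775390625, -220.5261688232422), (18.071697235107422, 16.920364379882812), 2.9787492752075195)
```

View pics/end.png

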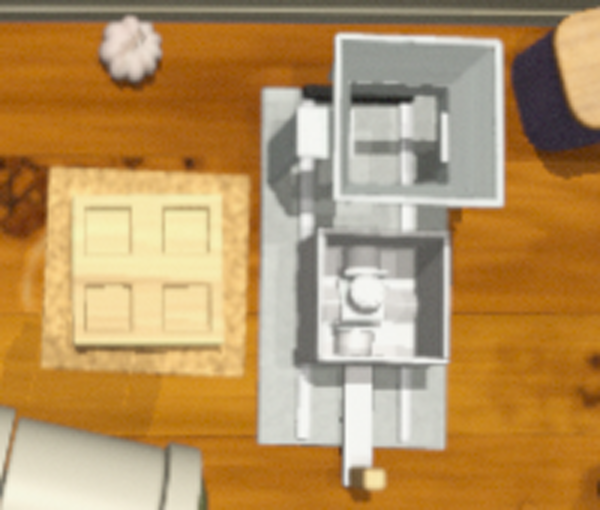

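The close-up shows the empty rack well inside the mat, the box fully out (the post moved 125 mm), the pots in it at crop (365,295), and the garlic in its place.

```bash
python3 -c "
from rig import finish_job
print(finish_job())"
```

```text
the job is handed in; nothing more can be done
None
```

Job handed in with no verdict returned: the rack stands on the mat, all three pots are in the box, the box is drawn fully out (125 mm), and the pushes kept clear of the tins, garlic and pepper mill.

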